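# Wedge the dovetailed lid onto the dropper box

## Robot

A 6-joint arm with a two-finger parallel gripper is mounted at the origin on the work surface. World frame = base frame: x ahead of the robot, y to its left, z up, the work surface at z = 0. Lengths are in mm, angles in rad, forces in N, time in s.
With the tool pointing down it reaches from about 300 to 850 mm from the base axis. Payload 4.2 kg.
Tool frame: the origin (TCP) lies at the centre of the arm's flange, where the gripper is bolted on; the fingertips stand 191 mm ahead of it and the grasp point (between the pads) lies 172 mm ahead of it; z points along the fingers, y is the direction in which the jaws open and shut (so a half turn about z gives the same grasp; the last joint's range is limited). The gripper opens to 91 mm and grips with 3 to 60 N. Pads are 32 mm wide; open, the fingers measure 118 mm over their backs; the gripper's body (76 mm by 178 mm) begins 60 mm behind the grasp point.
Start: joints at [1.165, 0.32, 1.565, -0, 1.257, -0.02], TCP at [216.369, 532.736, 404.776] pointing down, gripper open.
Joint ranges: [-3.11, 3.11], [-0.84, 2.01], [0.21, 2.61], [-1.34, 4.49], [0.05, 2.63], [-2.56, 2.56]. Speed limits (rad/s): [2.57, 2.57, 3.14, 3.14, 3.14, 3.14].

## Interface

Orientations are given as a unit quaternion [x, y, z, w].
In Python, from bench import bot, get_image gives the robot as it stands.
- The arm moves only by the shell command python3 -m inch 'ROWS' [FORCE]. ROWS is a JSON object of lists of equal length, an entry for each row: "slide": the shift along the tool's x, y, z in m, a list of three; "angular": the turn, a rotation vector about the tool's x, y, z in rad, a list of three; "hand": the closure, from 0 (fully open) to 1 (shut). In form: {"slide": [[dx, dy, dz], ...], "angular": [[rx, ry, rz], ...], "hand": [hand, ...]}. A call has 1 to 10 rows; each row shifts and turns the pose as measured when the row begins, along the tool's axes as they then stand; what a row does not reach is not made up. A row lasts 1/10 s, in which the tool goes at most 50 mm and 8.59 degrees, less where a joint would pass 70% of its speed; a pose out of reach is approached as far as the arm can. A call is refused whole if a number of a shift passes 0.05 or a number of a turn 0.15, either way. A call with a gripper value outside its range is refused whole. The fingers move at their own pace and stop on an object; FORCE is the grip in N (left out, the last holds). Time passes only in rows, so rows that do not move let the fingers close. It gives the time, the measured TCP pose, the force and the opening at its end, in the units of the state.
- bot.get_state(): the state, without advancing time (a new reading comes with each control period).
- get_image(name): name is "scene" or "top"; returns a dict with "pixels" (480x640x3 uint8, red, green, blue), "intrinsics" (3x3 intrinsics, pixels), "R" (3x3) and "t" (3): a world point X has camera coordinates R X + t. Camera axes: x right, y down, z forward; pixel columns grow to the right and rows downward; lengths in mm; the calibration is good to about 2 mm. A picture is of the moment at which its call begins. There is no depth.
- bot.close_job(): hands the job in, once; it reports no verdict.
The state is a dict: "clock": time; "joints": joint angles; "qd": joint speeds; "joint_torque": joint torques, N m; "ee_pos": TCP position; "ee_rot": TCP orientation; "ft_force": force on the tool from outside, world axes, zero at the start; "ft_torque": the same for the moment, N m; "finger_gap": finger opening in mm.
Only numpy, scipy, OpenCV 4.12 (cv2) and the standard library are available. Lean on these libraries where they do the work, as an engineer would, in place of code of your own. Each camera call takes 0.05 s, during which the arm holds its last target. There are 200 camera calls.

## Task

Close the dropper box on the sloping stand: pick up its green dovetailed lid from the table, enter its narrow end at the wide mouth of the box's tapered way (on the robot's right), and slide it along, pushing firmly at the last, until it wedges tight and lies flat in its seat; then let go. Leave the squeeze bottle, the jar and the tin where they stand.

Things in the scene. Friction and masses are not known exactly. Their poses are not given: they have to be found in the camera images.
- lid: Loose green tapered lid, about 0.12 kg, lying flat on the table at first. Plate 10 mm thick, 120 mm long (y); underside 94 mm wide at the -y end, narrowing evenly to 58 mm at the +y (leading) end; long edges bevelled 15 degrees from upright, leaning inward, so the top is 5 mm narrower. Origin: centre of the underside; x across, y towards the narrow end, z up out of the top.
- pull (a point): Middle of the light-wood pull in the centre of the lid's top, 34 mm above the lid's underside; axes as the lid's. The pull is an upright ridge 16 mm thick (x), 44 mm long (y), 36 mm tall, from 10 to 46 mm above the underside. Pinch its 16 mm thickness.
- box: Open wooden dropper box, fixed on its stand, tilted 27 degrees so that its open top leans away from the robot. 118 mm (x) by 150 mm (y); a flat seat for the lid 34 mm above its bottom. Origin: centre of its bottom; x down the slope, across the way; y level, in the sliding direction from the wide mouth (robot's right) to the narrow end; z square to the slope.
- seat (a point): Centre of the seat, axes as the box's; the lid's origin lies here, axes parallel, when wedged tight (within 2 mm). Two dark rails, undercut 15 degrees, stand 14 mm above the seat; between their feet the way is 98 mm wide at the mouth (y = -75 mm) and narrows evenly to 53 mm at y = +75 mm. No end stop. 15 N along y wedges it for good; held high, it jams short.
- stand: Wooden sloping stand, fixed to the table, base 160 by 180 mm; origin on the table under its centre, yaw as the box's. It carries the box. Its sloping top and the box on it face away from the robot.
- squeeze_bottle: Yellow squeeze bottle, loose, 52 mm diameter, 150 mm tall; origin at the centre of its foot. Leave it alone.
- jar: Green jar with white cap, loose, 76 mm diameter, 95 mm tall; origin at the centre of its foot. Leave it alone.
- tin: Shallow round aluminium tin, loose, 70 mm diameter, 18 mm tall; origin at the centre of its foot. Leave it alone.
There are look-alikes about, which are no part of the job. What is shaped like the lid but blue is not meant.

How it is judged (in metres and radians):
On the way, in this order (a step that is already met when the one before it is completed fails the run):
1. the lid's narrow end has entered the way from the mouth, lying along the slope (y of lid in the frame of seat between -0.11 and -0.02 m and x of lid in the frame of seat between -0.015 and 0.015 m and z of lid in the frame of seat between -0.006 and 0.014 m and angle between the z axis of lid and the z axis of seat, either way round below 0.2 rad), for 0.1 s.
2. the lid is pushed firmly home: in its tight place, the way gripping it (y of lid in the frame of seat above -0.006 m and contact force between lid and box above 8 N), for 0.05 s.
At the end, for the whole second after the job is handed in: The lid is wedged in the way: no more than 6 mm short of its tight place along the way, centred within 4 mm, lying on the seat (no more than 4 mm above it) and parallel to it within 0.06 rad, at rest and let go (y of lid in the frame of seat above -0.006 m and z of lid in the frame of seat between -0.003 and 0.004 m and x of lid in the frame of seat between -0.004 and 0.004 m and angle between the z axis of lid and the z axis of seat, either way round below 0.06 rad and angle between the y axis of lid and the y axis of seat, either way round below 0.06 rad and linear speed of lid below 0.01 m/s); the robot touches nothing.
It fails at once if the squeeze bottle is pushed more than 20 mm or tipped (distance of squeeze_bottle from where it was at the start of the episode above 0.02 m or angle between squeeze_bottle's own z axis and vertical above 0.3 rad).
It fails at once if the jar is pushed more than 20 mm or tipped (distance of jar from where it was at the start of the episode above 0.02 m or angle between jar's own z axis and vertical above 0.3 rad).
It fails at once if the tin is pushed more than 20 mm or tipped (distance of tin from where it was at the start of the episode above 0.02 m or angle between tin's own z axis and vertical above 0.3 rad).
It also fails if it takes over 40 s, if anything falls off the work surface, if the arm or the gripper's body presses on something with over 40 N, if the wrist force passes 120 N, or if a joint passes its speed limit or range.

## Working session

There is one attempt and no reset: what is moved stays moved. The work goes in short steps, Python scripts to look and compute and a shell command to move; the robot and the scene stay as the last step left them, time stands still between calls to the robot, and variables do not carry over. Pictures are saved under pics/ and viewed, about 8 in all and at most 12, crops included, and the job is handed in when it is done.

```bash
mkdir -p pics; ls; python3 - <<'E'
from bench import bot,get_image
import cv2,pickle
d={}
for n in("scene","top"):
    i=get_image(n); d[n]=i; cv2.imwrite(f"pics/{n}0.png",i["pixels"][:,:,::-1]); print(n,i["intrinsics"],i["R"],i["t"])
pickle.dump(d,open("c0.pkl","wb"))
print(bot.get_state())
E
```

```text
pics
scene [[507.00044622   0.         326.062213  ]
 [  0.         507.00044622 244.64617591]
 [  0.           0.           1.        ]] [[ 0.60896192  0.79319722 -0.00188666]
 [ 0.66268071 -0.51006465 -0.54835055]
 [-0.43591245  0.33267435 -0.83624644]] [-305.98630342 -356.3305678  1425.70115465]
top [[556.44488461   0.         316.86818185]
 [  0.         556.44488461 237.61705816]
 [  0.           0.           1.        ]] [[ 0.03401827 -0.99941374 -0.00386327]
 [-0.97166926 -0.0321688  -0.23414527]
 [ 0.23388373  0.01171903 -0.97219394]] [ -44.40166781  596.98848336 1018.79342494]
{'clock': 0.1, 'joints': array([ 1.16499821e+00,  3.20245914e-01,  1.56553373e+00, -7.53234792e-06,
        1.25743420e+00, -2.00111392e-02]), 'qd': array([ 0.0011355 , -0.00156484, -0.00278574, -0.0008852 , -0.00186135,
        0.00053371]), 'joint_torque': array([ 1.11222966e-03, -4.13328159e+01, -2.32511973e+01,  7.28930393e-02,
        4.21807368e-02, -5.00945077e-05]), 'ee_pos': array([216.31518368, 532.60420661, 404.00285972]), 'ee_rot': array([ 1.91698316e-01,  9.81453564e-01, -7.93051623e-04, -1.67778060e-04]), 'ft_force': array([-0.02689083, -0.4864037 ,  0.21345834]), 'ft_torque': array([-0.05181842,  0.02288946, -0.01931967]), 'finger_gap': 91.82576721722766}
```

View pics/scene0.png

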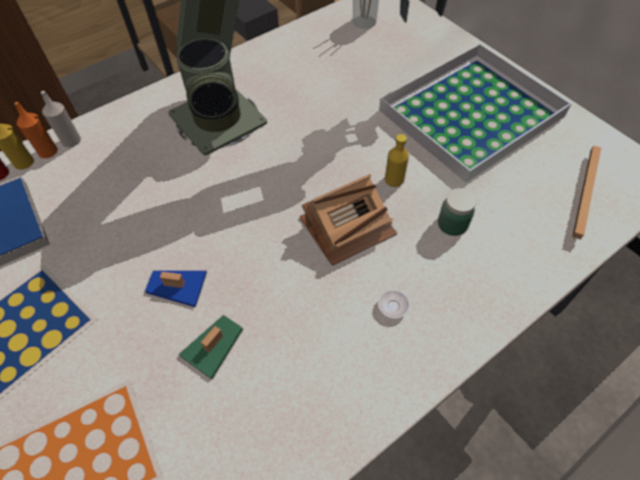

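View pics/top0.png

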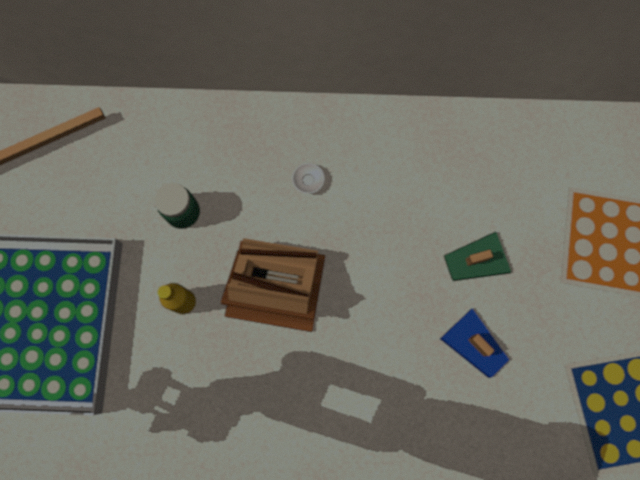

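The top view shows the box around (273,285), its mouth facing image-right. The green lid is near (479,257), narrow end to the left. The bottle is at (178,297), the jar at (178,205) and the tin at (310,179). I'll enlarge both views.

```bash
python3 - <<'E'
import cv2,pickle,numpy as np
d=pickle.load(open("c0.pkl","rb"))
def crop(n,x,y,w,h,s):
    p=d[n]["pixels"][y:y+h,x:x+w,::-1]; p=cv2.convertScaleAbs(p,alpha=1.5)
    o=cv2.resize(p,None,fx=s,fy=s,interpolation=cv2.INTER_CUBIC)
    for k in range(0,w):
        if (x+k)%10==0: cv2.line(o,(k*s,0),(k*s,8),(0,0,255),1); cv2.putText(o,str(x+k),(k*s,18),0,.35,(0,0,255))
    for k in range(0,h):
        if (y+k)%10==0: cv2.line(o,(0,k*s),(8,k*s),(0,0,255),1); cv2.putText(o,str(y+k),(9,k*s+4),0,.35,(0,0,255))
    return o
cv2.imwrite("pics/box.png",np.hstack([crop("top",215,230,125,110,6)]))
cv2.imwrite("pics/box_s.png",crop("scene",295,170,108,95,7))
a=crop("top",438,225,80,62,5);b=crop("scene",172,310,80,72,5)
o=np.zeros((360,800,3),np.uint8);o[:310,:400]=a;o[:360,400:]=b
cv2.imwrite("pics/lid.png",o)
E
```

```text
(no output)
```

View pics/box.png

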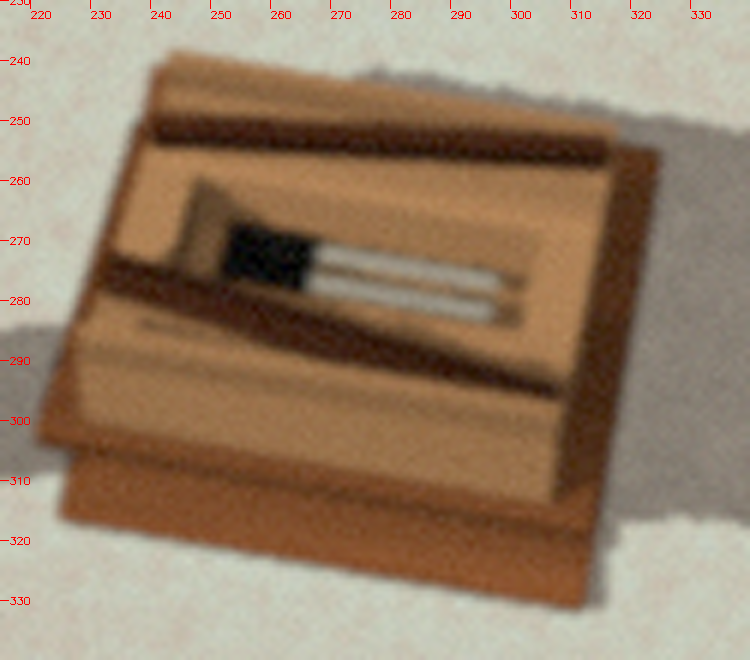

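View pics/box_s.png

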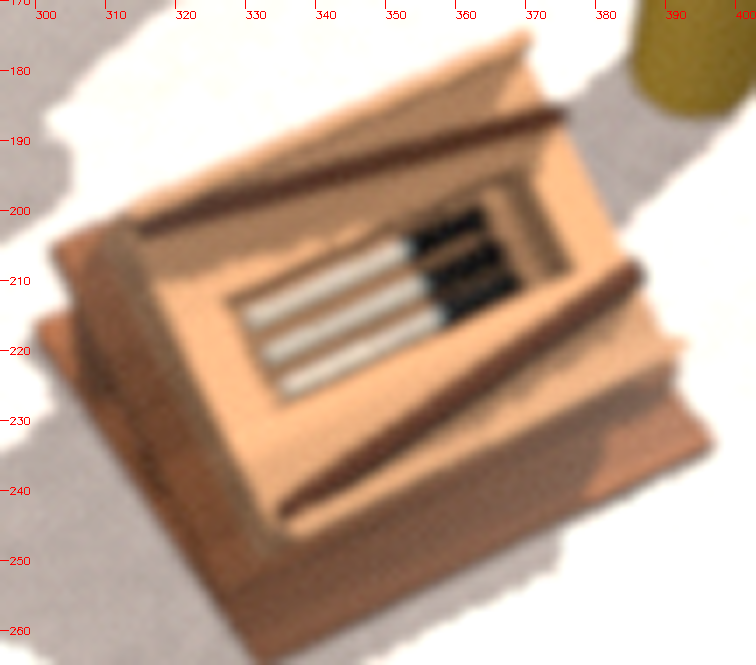

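View pics/lid.png

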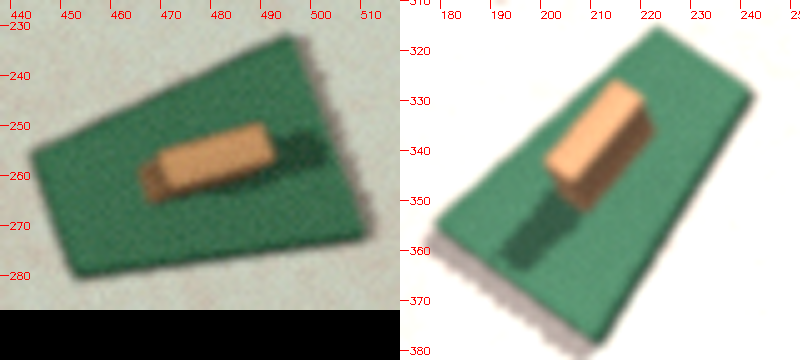

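```bash
cat > h.py <<'E'
import numpy as np
from scipy.optimize import least_squares
from scipy.spatial.transform import Rotation as Ro
T27=np.deg2rad(27)
def proj(c,X):
    q=(c["R"]@np.asarray(X,float).T).T+c["t"]; q=q@c["intrinsics"].T; return q[:,:2]/q[:,2:]
def boxR(yaw,t=T27): return Ro.from_euler("ZY",[yaw,t]).as_matrix()
E
python3 - <<'E'
import pickle,cv2
from h import *
d=pickle.load(open("c0.pkl","rb"))
# box seat corners (seat frame)
B=np.array([[59,75,0],[59,-75,0],[-59,75,0],[-59,-75,0]])
bt=np.array([[242,239],[317,251.5],[228.5,287],[309,302]]); bs=np.array([[391,219.5],[336,248],[369,175],[312,201]])
f=lambda p:np.r_[(proj(d["top"],B@boxR(p[3]).T+p[:3])-bt).ravel(),(proj(d["scene"],B@boxR(p[3]).T+p[:3])-bs).ravel()]
r=least_squares(f,[450,40,100,0.1],loss="soft_l1",x_scale=[10,10,10,.1]);p=r.x
print("seat",p.round(2),f(p).round(1).reshape(-1,2).tolist())
L=np.array([[-29,60,0],[29,60,0],[-47,-60,0],[47,-60,0],[0,0,46]])
lt=np.array([[452.5,280],[443.5,254.5],[509.5,272],[495,231.5],[481,257]]);ls=np.array([[224,316],[243,329],[179,355],[212,378],[211,336]])
g=lambda q:np.r_[(proj(d["top"],L@Ro.from_euler("z",q[2]).as_matrix().T+[q[0],q[1],0])-lt).ravel(),(proj(d["scene"],L@Ro.from_euler("z",q[2]).as_matrix().T+[q[0],q[1],0])-ls).ravel()]
q=least_squares(g,[400,-300,0.2],loss="soft_l1",x_scale=[10,10,.1]).x
print("lid",q.round(3),g(q).round(1).reshape(-1,2).tolist())
pickle.dump((p,q),open("fit.pkl","wb"))
S=5;M=[]
lines=[([59,75,0],[59,-75,0]),([-59,75,0],[-59,-75,0]),([59,75,0],[-59,75,0]),([59,-75,0],[-59,-75,0])]
col=[(0,0,255)]*4
for s in(1,-1):
    lines+=[([s*49,-75,0],[s*26.5,75,0]),([s*45.25,-75,14],[s*22.75,75,14])];col+=[(255,0,0),(0,255,0)]
for n,x,y in(("top",218,233),("scene",300,172)):
    o=cv2.resize(cv2.convertScaleAbs(d[n]["pixels"][y:y+90,x:x+100 if n=="top" else x+100,::-1],alpha=1.4),None,fx=4,fy=4,interpolation=2)
    for l,c in zip(lines,col):
        u=((proj(d[n],np.array(l)@boxR(p[3]).T+p[:3])-[x,y]+.5)*4).round().astype(int); cv2.line(o,tuple(u[0].tolist()),tuple(u[1].tolist()),c,1)
    M.append(o)
cv2.imwrite("pics/ov.png",np.hstack(M))
E
```

```text
seat [ 5.3103e+02  5.4410e+01  8.1660e+01 -1.3000e-01] [[1.1, 0.8], [0.6, 0.0], [-0.1, 0.8], [-0.6, -1.3], [1.3, 0.7], [0.1, -0.0], [-0.1, -0.4], [0.1, -0.4]]
lid [ 5.79556e+02 -3.51666e+02  3.11000e-01] [[-0.4, 0.7], [-0.6, -0.4], [0.8, 1.2], [-0.6, -0.9], [0.3, -2.1], [-0.9, -0.8], [0.9, 0.4], [-1.0, -0.5], [0.4, 2.0], [-0.6, -0.7]]
```

View pics/ov.png

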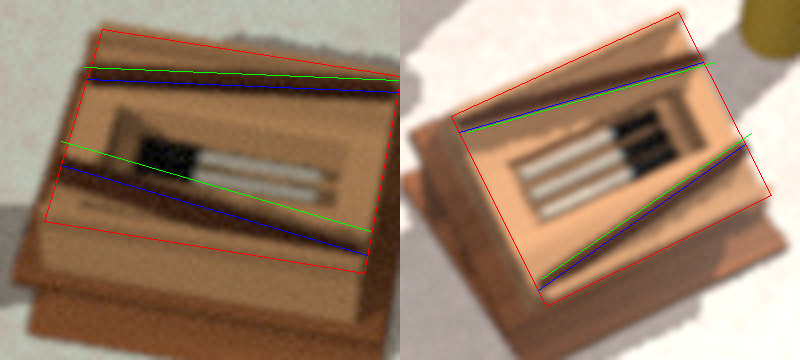

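The fit is usable. In the scene view, which looks nearly along the box normal, the rails line up with the model to about 1 px. In the top view they sit 1–4 px low, so seat height is only good to a few mm and I'll find the seat by touch. Next I work out the moves to the lid.

```bash
cat >> h.py <<'E'
import pickle
def to(Rt,grasp):
    """remaining turn (tool axes), then shift of the grasp point AFTER the turn (in turned tool axes), m"""
    from bench import bot
    s=bot.get_state();Rc=Ro.from_quat(s["ee_rot"]);Rt=Ro.from_matrix(Rt)
    rv=(Rc.inv()*Rt).as_rotvec()
    dw=np.asarray(grasp)-172*Rt.as_matrix()[:,2]-s["ee_pos"]
    print("turn",rv.round(3),"shift after",(Rt.as_matrix().T@dw/1e3).round(4),"shift now-axes",(Rc.as_matrix().T@dw/1e3).round(4),
      "grasp now",(s["ee_pos"]+172*Rc.as_matrix()[:,2]).round(1),"F",s["ft_force"].round(1),"gap",s["finger_gap"].round(1),"t",round(s["clock"],2))
def toolR(xa,z):  # tool y along box/lid x, tool z given
    y=np.asarray(xa,float);z=np.asarray(z,float);return np.c_[np.cross(y,z),y,z]
def lidR(yaw): c,s=np.cos(yaw),np.sin(yaw);return toolR([c,s,0],[0,0,-1])
def bR(yaw): b=boxR(yaw);return toolR(b[:,0],-b[:,2])
E
python3 - <<'E'
from h import *
p,q=pickle.load(open("fit.pkl","rb"))
to(lidR(q[2]),[q[0],q[1],130])
d=pickle.load(open("c0.pkl","rb"))
def ray(n,uv,z):
    c=d[n];v=c["R"].T@np.linalg.inv(c["intrinsics"])@[*uv,1];C=-c["R"].T@c["t"];return (C+v*(z-C[2])/v[2]).round()
print("bottle",ray("top",(166,291),150),"jar",ray("top",(174,198),95),"tin",ray("top",(310,179),18),"blue",ray("top",(476,344),10))
E
```

```text
Traceback (most recent call last):
  File "h.py", line 16, in to
    "grasp now",(s["ee_pos"]+172*Rc.as_matrix()[:,2]).round(1),"F",s["ft_force"].round(1),"gap",s["finger_gap"].round(1),"t",round(s["clock"],2))
                                                                                                ^^^^^^^^^^^^^^^^^^^^^
AttributeError: 'float' object has no attribute 'round'
```

```bash
sed -i 's/s\["finger_gap"\].round(1)/round(s["finger_gap"],1)/' h.py
python3 - <<'E'
from h import *
p,q=pickle.load(open("fit.pkl","rb"))
to(lidR(q[2]),[q[0],q[1],130])
d=pickle.load(open("c0.pkl","rb"))
def ray(n,uv,z):
    c=d[n];v=c["R"].T@np.linalg.inv(c["intrinsics"])@[*uv,1];C=-c["R"].T@c["t"];return (C+v*(z-C[2])/v[2]).round()
print("bottle",ray("top",(166,291),150),"jar",ray("top",(174,198),95),"tin",ray("top",(310,179),18),"blue",ray("top",(476,344),10))
E
```

```text
turn [-0.002  0.001  0.874] shift after [-0.953   0.0751  0.102 ] shift now-axes [-0.6693 -0.6824  0.1031] grasp now [216.2 532.3 232. ] F [-0.  -0.5  0.2] gap 91.8 t 0.1
bottle [473. 239. 150.] jar [662. 256.  95.] tin [737.  -5.  18.] blue [ 407. -345.   10.]
```

```bash
python3 -m inch '{"slide":[[0,0,0],[0,0,0],[0,0,0],[0,0,0],[0,0,0],[0,0,0],[-0.045,0.0035,0],[-0.045,0.0035,0],[-0.045,0.0035,0],[-0.045,0.0035,0]],"angular":[[0,0,0.146],[0,0,0.146],[0,0,0.146],[0,0,0.146],[0,0,0.146],[0,0,0.146],[0,0,0],[0,0,0],[0,0,0],[0,0,0]],"hand":[0,0,0,0,0,0,0,0,0,0]}' 20
python3 -m inch '{"slide":[[-0.048,0.0037,0],[-0.048,0.0037,0],[-0.048,0.0037,0],[-0.048,0.0037,0],[-0.048,0.0037,0],[-0.048,0.0037,0],[-0.048,0.0037,0],[-0.048,0.0037,0],[-0.048,0.0037,0],[-0.048,0.0037,0]],"angular":[[0,0,0],[0,0,0],[0,0,0],[0,0,0],[0,0,0],[0,0,0],[0,0,0],[0,0,0],[0,0,0],[0,0,0]],"hand":[0,0,0,0,0,0,0,0,0,0]}'
python3 -c "
from h import *
p,q=pickle.load(open('fit.pkl','rb'));to(lidR(q[2]),[q[0],q[1],130])"
```

```text
clock: 1.1
ee_pos: [279.8, 362.4, 398.7]
ee_rot: [0.598, 0.801, -0.005, 0.001]
ft_force: [1.2, 0.5, -0.1]
finger_gap: 91.0
clock: 2.1
ee_pos: [453.5, -105.9, 401.1]
ee_rot: [0.597, 0.802, -0.005, 0.001]
ft_force: [0.7, 0.4, 0.2]
finger_gap: 91.2
turn [-0.007  0.007 -0.02 ] shift after [-0.2725  0.0448  0.0991] shift now-axes [-0.2708  0.0508  0.1008] grasp now [ 452.7 -107.5  229.1] F [0.7 0.4 0.2] gap 91.2 t 2.1
```

```bash
python3 -m inch '{"slide":[[-0.045,0.0085,0.012],[-0.045,0.0085,0.016],[-0.045,0.0085,0.016],[-0.045,0.0085,0.016],[-0.045,0.0085,0.016],[-0.045,0.0085,0.016],[0,0,0],[0,0,0]],"angular":[[-0.007,0.007,-0.02],[0,0,0],[0,0,0],[0,0,0],[0,0,0],[0,0,0],[0,0,0],[0,0,0]],"hand":[0,0,0,0,0,0,0,0]}'
python3 -c "
from h import *
from bench import get_image
import cv2
p,q=pickle.load(open('fit.pkl','rb'));to(lidR(q[2]),[q[0],q[1],34])
for n,x,y in(('top',430,200),('scene',160,270)):
  i=get_image(n);cv2.imwrite(f'pics/g1{n}.png',cv2.resize(i['pixels'][y:y+120,x:x+130,::-1],None,fx=4,fy=4,interpolation=2)[:,:])
a=cv2.imread('pics/g1top.png');b=cv2.imread('pics/g1scene.png');cv2.imwrite('pics/g1.png',cv2.resize(np.hstack([a,b]),(800,370)))"
```

```text
clock: 2.9
ee_pos: [585.9, -363.1, 301.6]
ee_rot: [0.592, 0.806, 0.001, -0.002]
ft_force: [-0.0, -0.8, 1.2]
finger_gap: 91.1
turn [-0.001 -0.003 -0.008] shift after [ 0.0128 -0.0025  0.0956] shift now-axes [ 0.0125 -0.0026  0.0957] grasp now [ 585.6 -362.6  129.6] F [-0.  -0.8  1.2] gap 91.1 t 2.9
```

View pics/g1.png

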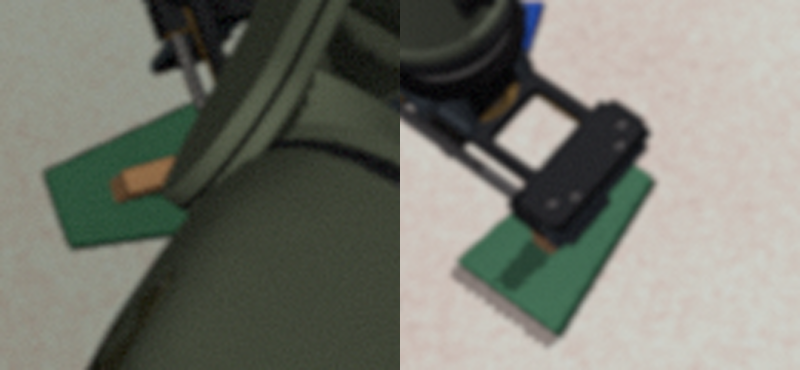

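The crops show the open fingers straddling the pull and the gripper square to the lid. I descend and grip.

```bash
python3 -m inch '{"slide":[[0.0125,-0.0025,0.03],[0,0,0.03],[0,0,0.025],[0,0,0.01],[0,0,0],[0,0,0],[0,0,0],[0,0,0],[0,0,0],[0,0,0]],"angular":[[0,0,-0.008],[0,0,0],[0,0,0],[0,0,0],[0,0,0],[0,0,0],[0,0,0],[0,0,0],[0,0,0],[0,0,0]],"hand":[0,0,0,0,0,0.8,1,1,1,1]}' 35
python3 -c "
from h import *
p,q=pickle.load(open('fit.pkl','rb'));to(lidR(q[2]),[q[0],q[1],34])"
```

```text
clock: 4.0
ee_pos: [580.1, -344.4, 219.3]
ee_rot: [0.586, 0.81, 0.002, 0.008]
ft_force: [0.4, -0.7, -0.4]
finger_gap: 54.0
turn [0.012 0.012 0.008] shift after [-0.0067 -0.0027  0.0133] shift now-axes [-0.0066 -0.003   0.0133] grasp now [ 582.7 -345.6   47.3] F [ 0.4 -0.7 -0.4] gap 54.0 t 4.0
```

```bash
python3 -m inch '{"slide":[[-0.0065,-0.003,0.013],[0,0,0],[0,0,0]],"angular":[[0.012,0.012,0.008],[0,0,0],[0,0,0]],"hand":[0.4,0.4,0.4]}' 35
python3 -c "
from h import *
p,q=pickle.load(open('fit.pkl','rb'));to(lidR(q[2]),[q[0],q[1],34])"
```

```text
clock: 4.3
ee_pos: [579.5, -352.6, 205.5]
ee_rot: [0.589, 0.808, 0.0, -0.0]
ft_force: [0.1, 1.0, 0.6]
finger_gap: 54.8
turn [-0.    -0.001 -0.001] shift after [ 0.0009  0.0004 -0.0005] shift now-axes [ 0.0009  0.0004 -0.0005] grasp now [ 579.4 -352.5   33.5] F [0.1 1.  0.6] gap 54.8 t 4.3
```

```bash
python3 -m inch '{"slide":[[0,0,0],[0,0,0],[0,0,0],[0,0,0],[0,0,0],[0,0,0],[0,0,0],[0,0,0],[0,0,0]],"angular":[[0,0,0],[0,0,0],[0,0,0],[0,0,0],[0,0,0],[0,0,0],[0,0,0],[0,0,0],[0,0,0]],"hand":[1,1,1,1,1,1,1,1,1]}' 35
python3 -m inch '{"slide":[[0,0,-0.02],[0,0,-0.04],[0,0,-0.04],[0,0,-0.04],[0,0,-0.04],[0,0,0],[0,0,0]],"angular":[[0,0,0],[0,0,0],[0,0,0],[0,0,0],[0,0,0],[0,0,0],[0,0,0]],"hand":[1,1,1,1,1,1,1]}' 35
python3 -c "
from h import *
p,q=pickle.load(open('fit.pkl','rb'));b=boxR(p[3])
R=bR(p[3])
to(R,p[:3]+b@[0,-150,34+60])"
```

```text
clock: 5.2
ee_pos: [579.3, -352.6, 204.9]
ee_rot: [0.59, 0.808, 0.0, -0.001]
ft_force: [-0.2, 0.6, -0.3]
finger_gap: 16.2
clock: 5.9
ee_pos: [579.4, -352.6, 388.4]
ee_rot: [0.589, 0.808, 0.0, -0.005]
ft_force: [-0.3, -0.1, -2.2]
finger_gap: 15.6
turn [0.456 0.096 0.43 ] shift after [0.2476 0.0508 0.0523] shift now-axes [0.2148 0.1245 0.0707] grasp now [ 578.  -351.6  216.4] F [-0.3 -0.1 -2.2] gap 15.6 t 5.9
```

```bash
python3 -m inch '{"slide":[[0,0,0],[0,0,0],[0,0,0],[0,0,0],[0,0,0],[0,0,0],[0,0,0]],"angular":[[0.091,0.019,0.086],[0.091,0.019,0.086],[0.091,0.019,0.086],[0.091,0.019,0.086],[0.091,0.019,0.086],[0,0,0],[0,0,0]],"hand":[1,1,1,1,1,1,1]}' 35
python3 -c "
from h import *
p,q=pickle.load(open('fit.pkl','rb'));b=boxR(p[3])
R=bR(p[3])
to(R,p[:3]+b@[0,-150,34+60])"
```

```text
clock: 6.6
ee_pos: [578.6, -352.0, 377.6]
ee_rot: [0.732, 0.635, -0.162, -0.187]
ft_force: [-0.0, -0.8, -0.9]
finger_gap: 15.8
turn [-0.028 -0.008 -0.013] shift after [0.2472 0.0466 0.0424] shift now-axes [0.2474 0.0447 0.043 ] grasp now [ 497.2 -340.3  226.6] F [-0.  -0.8 -0.9] gap 15.8 t 6.6
```

```bash
python3 -m inch '{"slide":[[0.02,0.005,0.005],[0.04,0.008,0.007],[0.04,0.008,0.007],[0.04,0.008,0.007],[0.04,0.008,0.007],[0.04,0.008,0.007],[0.02,0.003,0.003],[0,0,0],[0,0,0]],"angular":[[-0.028,-0.008,-0.013],[0,0,0],[0,0,0],[0,0,0],[0,0,0],[0,0,0],[0,0,0],[0,0,0],[0,0,0]],"hand":[1,1,1,1,1,1,1,1,1]}' 35
python3 - <<'E'
from h import *
from bench import get_image
import cv2
p,q=pickle.load(open('fit.pkl','rb'));b=boxR(p[3])
to(bR(p[3]),p[:3]+b@[0,-150,34+60])
M=[];D={}
for n,x,y in(('top',230,205),('scene',230,150)):
  i=get_image(n);D[n]=i;M.append(cv2.convertScaleAbs(cv2.resize(i['pixels'][y:y+140,x:x+160,::-1],None,fx=2.5,fy=2.5,interpolation=2),alpha=1.4))
cv2.imwrite('pics/g2.png',np.hstack(M)); pickle.dump(D,open("c2.pkl","wb"))
E
```

```text
clock: 7.5
ee_pos: [630.6, -110.1, 312.2]
ee_rot: [0.728, 0.648, -0.148, -0.17]
ft_force: [0.4, -0.9, -1.4]
finger_gap: 15.7
turn [ 0.016 -0.001  0.01 ] shift after [ 0.0007 -0.0018 -0.0064] shift now-axes [ 0.0007 -0.0017 -0.0064] grasp now [ 555.6 -100.4  157.7] F [ 0.4 -0.9 -1.4] gap 15.7 t 7.5
```

View pics/g2.png

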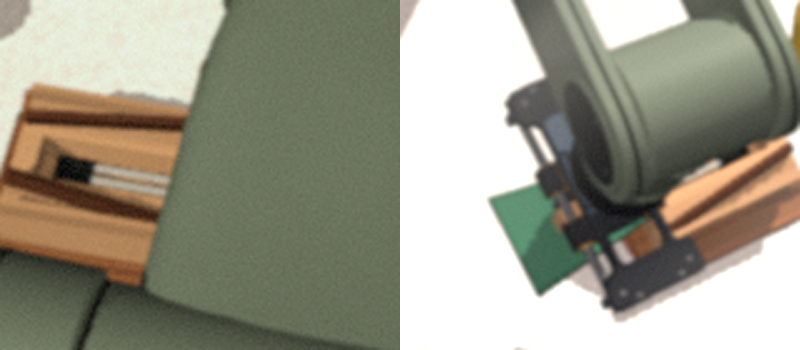

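The lid hangs square over the mouth. Its wide-end corners are at scene px (266,229.6) and (286,267.6). I compare them with the prediction from the gripper pose.

```bash
python3 - <<'E'
from h import *
from bench import bot
D=pickle.load(open("c2.pkl","rb"));p,q=pickle.load(open('fit.pkl','rb'));b=boxR(p[3])
s=bot.get_state();R=Ro.from_quat(s["ee_rot"]).as_matrix();g=s["ee_pos"]+172*R[:,2]
A=np.c_[R[:,1],R[:,0],-R[:,2]]
for z,w in((0,47),(10,44.5)): print(z,proj(D["scene"],np.array([[-w,-60,z-34],[w,-60,z-34]])@A.T+g).round(1).tolist())
print((b.T@(g-p[:3])).round(1))
to(bR(p[3]),p[:3]+b@[0,-140,34+8])
E
```

```text
0 [[263.1, 228.5], [284.0, 269.3]]
10 [[264.1, 228.6], [284.2, 267.6]]
[   4.6 -151.2   87.9]
turn [ 0.016 -0.002  0.009] shift after [ 0.0115 -0.0018  0.0459] shift now-axes [ 0.0114 -0.0024  0.0459] grasp now [ 555.6 -101.1  157.9] F [ 0.   0.  -0.2] gap 15.9 t 7.6
```

```bash
python3 -m inch '{"slide":[[0.011,-0.002,0.015],[0,0,0.03],[0,0,0],[0,0,0]],"angular":[[0.016,-0.002,0.009],[0,0,0],[0,0,0],[0,0,0]],"hand":[1,1,1,1]}' 35
python3 - <<'E'
from h import *
p,q=pickle.load(open('fit.pkl','rb'));b=boxR(p[3])
to(bR(p[3]),p[:3]+b@[0,-90,34+6])
E
```

```text
clock: 8.0
ee_pos: [609.7, -102.8, 275.0]
ee_rot: [0.733, 0.641, -0.152, -0.172]
ft_force: [0.2, -0.2, -0.3]
finger_gap: 15.7
turn [ 0.008 -0.001 -0.007] shift after [0.056  0.0006 0.0047] shift now-axes [0.056  0.0002 0.0048] grasp now [533.4 -92.9 121.2] F [ 0.2 -0.2 -0.3] gap 15.7 t 8.0
```

```bash
python3 -m inch '{"slide":[[0.02,0,0.002],[0.02,0,0.001],[0.014,0,0],[0,0,0],[0,0,0]],"angular":[[0.008,-0.001,-0.007],[0,0,0],[0,0,0],[0,0,0],[0,0,0]],"hand":[1,1,1,1,1]}' 35
python3 - <<'E'
from h import *
from bench import bot
p,q=pickle.load(open('fit.pkl','rb'));b=boxR(p[3])
to(bR(p[3]),p[:3]+b@[0,-90,34])
print("Fbox",(b.T@bot.get_state()["ft_force"]).round(1))
E
```

```text
clock: 8.5
ee_pos: [618.1, -46.1, 276.1]
ee_rot: [0.73, 0.643, -0.152, -0.173]
ft_force: [0.6, -0.6, -0.8]
finger_gap: 15.5
turn [ 0.008 -0.001  0.   ] shift after [-0.0013  0.      0.0122] shift now-axes [-0.0013 -0.0001  0.0122] grasp now [541.8 -36.3 122.2] F [ 0.6 -0.6 -0.8] gap 15.5 t 8.5
Fbox [ 0.9 -0.6 -0.4]
```

```bash
cat > st.py <<'E'
from h import *
from bench import bot
import sys
p,q=pickle.load(open('fit.pkl','rb'));b=boxR(p[3]);y=float(sys.argv[1]);z=float(sys.argv[2])
to(bR(p[3]),p[:3]+b@[0,y,34+z])
s=bot.get_state();g=s["ee_pos"]+172*Ro.from_quat(s["ee_rot"]).as_matrix()[:,2]
print("lid in seat",(b.T@(g-p[:3])-[0,0,34]).round(1),"Fbox",(b.T@s["ft_force"]).round(1))
E
python3 -m inch '{"slide":[[0,0,0.007],[0,0,0.0],[0,0,0]],"angular":[[0.008,0,0],[0,0,0],[0,0,0]],"hand":[1,1,1]}' 35; python3 st.py -90 0
python3 -m inch '{"slide":[[0,0,0.003],[0,0,0],[0,0,0]],"angular":[[0,0,0],[0,0,0],[0,0,0]],"hand":[1,1,1]}' 35; python3 st.py -90 0
```

```text
clock: 8.8
ee_pos: [614.7, -45.9, 269.4]
ee_rot: [0.729, 0.643, -0.155, -0.176]
ft_force: [-0.3, 0.4, -0.6]
finger_gap: 16.3
turn [-0.001 -0.     0.   ] shift after [-0.001   0.      0.0047] shift now-axes [-0.001   0.      0.0047] grasp now [537.1 -36.1 116.2] F [-0.3  0.4 -0.6] gap 16.3 t 8.8
lid in seat [ -0.2 -89.    4.7] Fbox [-0.   0.4 -0.7]
clock: 9.1
ee_pos: [613.1, -46.7, 266.3]
ee_rot: [0.73, 0.642, -0.155, -0.176]
ft_force: [-0.3, -0.1, -0.5]
finger_gap: 16.1
turn [-0.001 -0.    -0.001] shift after [-0.     -0.0001  0.0012] shift now-axes [-0.     -0.0001  0.0012] grasp now [535.4 -36.8 113.1] F [-0.3 -0.1 -0.5] gap 16.1 t 9.1
lid in seat [ -0.2 -89.9   1.2] Fbox [-0.1 -0.2 -0.6]
```

```bash

python3 -m inch '{"slide":[[0,0,0.002],[0,0,0],[0,0,0]],"angular":[[0,0,0],[0,0,0],[0,0,0]],"hand":[1,1,1]}' 35; python3 st.py -90 0
python3 -m inch '{"slide":[[0,0,0.002],[0,0,0],[0,0,0]],"angular":[[0,0,0],[0,0,0],[0,0,0]],"hand":[1,1,1]}' 35; python3 st.py -90 0
```

```text
clock: 9.4
ee_pos: [612.1, -46.8, 264.4]
ee_rot: [0.73, 0.642, -0.155, -0.176]
ft_force: [-0.4, -0.5, -0.9]
finger_gap: 15.8
turn [-0.001 -0.001 -0.002] shift after [ 0.0002 -0.     -0.0009] shift now-axes [ 0.0002 -0.     -0.0009] grasp now [534.4 -36.9 111.3] F [-0.4 -0.5 -0.9] gap 15.8 t 9.4
lid in seat [ -0.2 -90.1  -0.9] Fbox [ 0.1 -0.5 -0.9]
clock: 9.7
ee_pos: [611.1, -46.7, 262.5]
ee_rot: [0.73, 0.642, -0.155, -0.176]
ft_force: [-0.3, -0.2, -0.6]
finger_gap: 15.7
turn [-0.001 -0.    -0.001] shift after [ 0.0002 -0.0001 -0.003 ] shift now-axes [ 0.0002 -0.0001 -0.003 ] grasp now [533.5 -36.7 109.4] F [-0.3 -0.2 -0.6] gap 15.7 t 9.7
lid in seat [ -0.2 -90.1  -3. ] Fbox [ 0.1 -0.3 -0.7]
```

```bash

python3 -m inch '{"slide":[[0,0,0.0015],[0,0,0],[0,0,0]],"angular":[[0,0,0],[0,0,0],[0,0,0]],"hand":[1,1,1]}' 35 >/dev/null; python3 st.py -90 0
python3 -m inch '{"slide":[[0,0,0.0015],[0,0,0],[0,0,0]],"angular":[[0,0,0],[0,0,0],[0,0,0]],"hand":[1,1,1]}' 35 >/dev/null; python3 st.py -90 0
```

```text
turn [-0.001 -0.    -0.001] shift after [ 0.0001 -0.     -0.0046] shift now-axes [ 0.0001 -0.     -0.0046] grasp now [532.8 -36.6 107.9] F [ 0.2  0.4 -0.8] gap 15.9 t 10.0
lid in seat [ -0.2 -90.   -4.6] Fbox [ 0.5  0.4 -0.7]
turn [-0.001 -0.    -0.001] shift after [ 0.0001 -0.0001 -0.0062] shift now-axes [ 0.0001 -0.0001 -0.0062] grasp now [532.1 -36.5 106.5] F [-0.6 -0.1 -0.1] gap 16.1 t 10.3
lid in seat [ -0.1 -90.   -6.2] Fbox [-0.5 -0.2 -0.3]
```

```bash

for i in 1 2 3; do python3 -m inch '{"slide":[[0,0,0.0015],[0,0,0]],"angular":[[0,0,0],[0,0,0]],"hand":[1,1]}' 35 >/dev/null; python3 st.py -90 0 | tail -1; done
```

```text
lid in seat [  0.  -90.1  -6. ] Fbox [-0.4 -0.2 -1.5]
lid in seat [  0.2 -90.2  -6.3] Fbox [ 0.7  1.2 -0. ]
lid in seat [  0.2 -90.2  -6.3] Fbox [ 0.5  0.7 -0.8]
```

Contact is at -6.2 mm in my fitted frame, which is the true seat height and agrees with the rails' offset in the top view. I slide with light down-pressure, reading force during the push rows.

```bash
python3 - <<'E'
import pickle
from h import *
p,q=pickle.load(open('fit.pkl','rb'));p[:3]+=boxR(p[3])@[0,0,-6.2];pickle.dump((p,q),open('fit.pkl','wb'));print(p)
E
python3 -m inch '{"slide":[[0.01,0,0.001],[0.01,0,0.001],[0.01,0,0.001]],"angular":[[0,0,0],[0,0,0],[0,0,0]],"hand":[1,1,1]}' 35 |grep -E "force|gap|clock"; python3 st.py -50 0
python3 -m inch '{"slide":[[0.01,0,0.001],[0.01,0,0.001]],"angular":[[0,0,0],[0,0,0]],"hand":[1,1]}' 35 >/dev/null;python3 st.py -30 0
```

```text
[ 5.28237520e+02  5.47631159e+01  7.61378149e+01 -1.26368639e-01]
clock: 11.2
ft_force: [4.3, -4.7, 5.5]
finger_gap: 15.6
turn [ 0.015  0.005 -0.004] shift after [ 0.0123 -0.0002  0.    ] shift now-axes [ 0.0123 -0.0002 -0.    ] grasp now [538.  -10.1 105.3] F [ 4.3 -4.7  5.5] gap 15.6 t 11.2
lid in seat [  2.7 -63.2   0.1] Fbox [ 1.8 -4.1  7.1]
turn [ 0.018  0.014 -0.006] shift after [0.014  0.     0.0004] shift now-axes [ 0.014  -0.      0.0002] grasp now [540.5   6.4 105.5] F [ -2.2 -13.9  14. ] gap 16.1 t 11.4
lid in seat [  3.  -46.5   0.5] Fbox [ -6.7 -14.1  12.3]
```

```bash

python3 -m inch '{"slide":[[-0.002,-0.001,-0.001],[0,0,0]],"angular":[[0.018,0.014,-0.006],[0,0,0]],"hand":[1,1]}' 35 |grep -E "clock"; python3 st.py -30 0
python3 -m inch '{"slide":[[0.006,0,0],[0.006,0,0]],"angular":[[0,0,0],[0,0,0]],"hand":[1,1]}' 35 >/dev/null;python3 st.py -30 0
```

```text
clock: 11.6
turn [-0.001  0.001  0.001] shift after [0.015  0.0012 0.001 ] shift now-axes [0.015  0.0012 0.001 ] grasp now [537.    8.2 107.9] F [-0.1  0.4 -0.8] gap 15.7 t 11.6
lid in seat [ -1.4 -45.1   1. ] Fbox [ 0.3  0.3 -0.8]
turn [-0.002  0.     0.   ] shift after [0.003  0.0009 0.0002] shift now-axes [0.003  0.0009 0.0002] grasp now [538.4  20.2 107.2] F [ 1.1 -1.8  2.3] gap 15.8 t 11.8
lid in seat [ -1.3 -33.    0.2] Fbox [ 0.2 -1.6  2.6]
```

```bash

for i in 1 2 3; do python3 -m inch '{"slide":[[0.006,0,0.0002]],"angular":[[0,0,0]],"hand":[1]}' 35 >/dev/null;python3 st.py -30 0|tail -1;done; python3 st.py 0 0|head -1
```

```text
lid in seat [ -0.9 -26.7   0.2] Fbox [ 0.8 -1.9  3.3]
lid in seat [ -0.7 -20.1   0.3] Fbox [ 1.  -2.   2.6]
lid in seat [ -1.3 -14.3   0.4] Fbox [-2.6 -6.4  5.5]
turn [-0.002  0.002 -0.001] shift after [0.0139 0.001  0.0004] shift now-axes [0.0139 0.001  0.0003] grasp now [540.8  38.7 107.3] F [-0.6 -6.3  6. ] gap 16.0 t 12.1
```

```bash

python3 -m inch '{"slide":[[0.004,-0.0006,0]],"angular":[[0,0,0]],"hand":[1]}' 35 >/dev/null;python3 st.py -30 0|tail -1
for i in 1 2; do python3 -m inch '{"slide":[[0.004,0,0]],"angular":[[0,0,0]],"hand":[1]}' 35 >/dev/null;python3 st.py 0 0|tail -1;done; python3 st.py 0 0|head -1
```

```text
lid in seat [-2.1 -9.9  0.5] Fbox [ 0.8 -2.   2.6]
lid in seat [-2.5 -5.6  0.5] Fbox [-1.7 -3.8  2.7]
lid in seat [-2.6 -3.2  0.6] Fbox [ -0.4 -12.5   5.3]
turn [-0.003  0.008 -0.002] shift after [0.0019 0.0022 0.0006] shift now-axes [0.0019 0.0022 0.0006] grasp now [541.1  49.9 108.2] F [  0.4 -12.6   4.9] gap 15.7 t 12.4
```

```bash

for i in 1 2 3; do python3 -m inch '{"slide":[[0.005,0,0.0005]],"angular":[[0,0.004,0]],"hand":[1]}' 40 >/dev/null;python3 st.py 0 0|tail -1;done; python3 st.py 0 0|head -1
```

```text
lid in seat [-2.6 -2.7  0.6] Fbox [ -1.4 -23.4   7.4]
lid in seat [-2.6 -2.5  0.6] Fbox [ -1.6 -18.9   6.6]
lid in seat [-2.6 -2.4  0.6] Fbox [ -1.2 -19.3   6.4]
turn [-0.002  0.031 -0.009] shift after [-0.0029  0.0022  0.0005] shift now-axes [-0.0029  0.0022  0.0006] grasp now [541.2  50.7 108.1] F [ -0.6 -19.4   6.2] gap 15.9 t 12.7
```

```bash

python3 -m inch '{"slide":[[0.008,0,0.001],[0.008,0,0.001]],"angular":[[0,0.03,0],[0,0.02,0]],"hand":[1,1]}' 50 >/dev/null;python3 st.py 0 0
python3 -m inch '{"slide":[[0,0,0],[0,0,0]],"angular":[[0,0,0],[0,0,0]],"hand":[1,1]}' 50 >/dev/null;python3 st.py 0 0
```

```text
turn [-0.001  0.029 -0.014] shift after [-0.004   0.0021  0.0002] shift now-axes [-0.0039  0.0022  0.0003] grasp now [541.5  52.1 107.8] F [ -1.3 -33.4  10.9] gap 15.4 t 12.9
lid in seat [-2.4 -1.   0.3] Fbox [ -2.4 -33.3  11.1]
turn [-0.001  0.027 -0.015] shift after [-0.0026  0.002   0.0003] shift now-axes [-0.0025  0.0021  0.0004] grasp now [541.4  51.  107.8] F [ 0.1 -3.   3.1] gap 15.4 t 13.1
lid in seat [-2.3 -2.1  0.3] Fbox [-1.  -2.9  3. ]
```

```bash

python3 -m inch '{"slide":[[0,0,0],[0,0,0],[0,0,0],[0,0,0],[0,0,-0.02],[0,0,-0.04],[0,0,-0.04],[0,0,-0.03],[0,0,0]],"angular":[[0,0,0],[0,0,0],[0,0,0],[0,0,0],[0,0,0],[0,0,0],[0,0,0],[0,0,0],[0,0,0]],"hand":[0.65,0.65,0.65,0.65,0.65,0.65,0.65,0.65,0.65]}' 40
python3 -m inch '{"slide":[[-0.045,0,-0.01],[-0.045,0,-0.01],[-0.045,0,0],[-0.045,0,0],[-0.045,0,0],[-0.045,0,0],[0,0,0],[0,0,0]],"angular":[[0,0,0],[0,0,0],[0,0,0],[0,0,0],[0,0,0],[0,0,0],[0,0,0],[0,0,0]],"hand":[0.65,0.65,0.65,0.65,0.65,0.65,0.65,0.65]}'
python3 - <<'E'
from h import *
from bench import get_image
import cv2
M=[];D={}
for n,x,y in(('top',218,225),('scene',297,160)):
  i=get_image(n);D[n]=i;M.append(cv2.convertScaleAbs(cv2.resize(i['pixels'][y:y+110,x:x+110,::-1],None,fx=400/110,fy=400/110,interpolation=2),alpha=1.4))
cv2.imwrite('pics/end.png',np.hstack(M)); pickle.dump(D,open("c3.pkl","wb"))
E
```

```text
clock: 14.0
ee_pos: [680.0, 46.6, 375.9]
ee_rot: [0.73, 0.64, -0.168, -0.17]
ft_force: [-0.1, -1.4, -0.1]
finger_gap: 32.0
clock: 14.8
ee_pos: [654.1, -226.8, 390.4]
ee_rot: [0.726, 0.642, -0.171, -0.176]
ft_force: [-0.9, 0.4, -0.0]
finger_gap: 32.1
```

View pics/end.png

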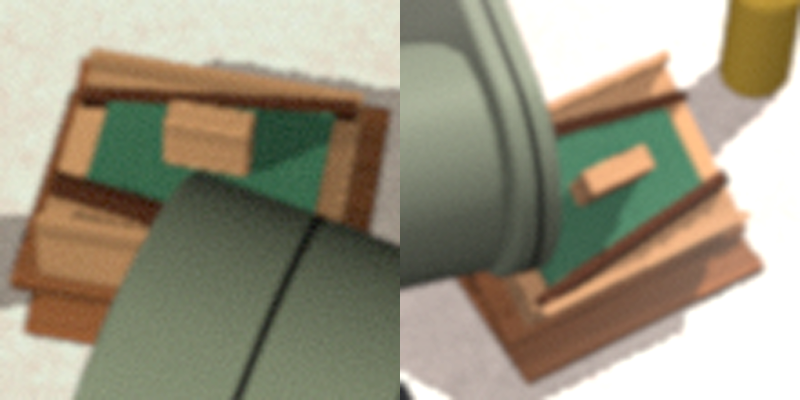

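The lid sits flush under both rails. In the top view the bare seat is about 28 px long at the narrow end and 25 px at the mouth (both enlarged px, roughly 14 and 13 mm against a nominal 15 mm each). So it is home to about 1–2 mm, and the gripper is clear. I'm handing in.

```bash
python3 -c "
from bench import bot
print(bot.close_job()); s=bot.get_state(); print(s['clock'],s['ft_force'])"
```

```text
the job is handed in; nothing more can be done
None
the job is handed in; nothing more can be done
```

The green lid is wedged in the box's tapered way, and I let go of it and handed the job in at about 15 s on the robot's clock. No verdict is reported, so success rests on my own checks.

**What I did:** I gripped the lid by its pull, tilted it to the slope and entered its narrow end at the mouth on the robot's right. I found the seat by touch and slid the lid along, pushing at the end until it stopped moving at about 33 N along the way. Then I opened the fingers and backed off.

**Last checks:**
- **Seating:** the final pictures show the lid under both rails and looking flat. The bare strips of seat measured about 14 mm at the narrow end and 13 mm at the mouth, against 15 mm each when fully home. That puts it within about 1–2 mm of its tight place. The arm hid part of the box in both views, so I did not measure flatness.
- **Release:** the gripper was open and clear, with a wrist force of about 1 N.
- **Other items:** I kept the arm away from the bottle, jar and tin, but did not check their positions in pictures afterwards.

**Disagreements:**
- **Seat height:** the seat was about 6 mm lower than my first image fit. I corrected this by touch.
- **Side rail:** the lid pressed on the far rail at about 14 N partway along and had to be straightened.
- **Centring:** by the gripper readings the lid stopped 2.5 mm off my estimated centre across the way. I put this down to error in my fit, because the rails centre the lid.

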